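Index the plaque turntable one hole on

ROBOT

A 7-joint arm with a two-finger parallel gripper is mounted at the origin on the work surface. World frame = base frame: x ahead of the robot, y to its left, z up, the work surface at z = 0. Lengths are in mm, angles in rad, forces in N, time in s.
With the tool pointing down it reaches from about 400 to 875 mm from the base axis. Payload 4.4 kg.
Tool frame: the origin (TCP) lies midway between the tips of the shut fingers; the grasp point (between the pads) lies 19 mm behind it; x points along the fingers, z is the direction in which the jaws open and shut, and the axes are right-handed (so a half turn about x gives the same grasp; the last joint's range is limited). The gripper opens to 85 mm and grips with 20 to 120 N. Pads are 22 mm wide; open, the fingers measure 114 mm over their backs; the gripper's body (76 mm by 85 mm) begins 54 mm behind the grasp point. The pads swing forward as they close: fully open they stand 13 mm farther back than shut.
Start: joints at [-1.294, 0.628, 0.038, 1.517, -0.027, 0.996, -0.02], TCP at [218.458, 612.204, 231.313] pointing down, gripper open.
Joint ranges: [-3.06, 3.06], [-0.37, 2.12], [-1.25, 1.32], [0.18, 2.47], [-1.1, 4.24], [0.23, 1.98], [-2.94, 2.94]. Speed limits (rad/s): [2.57, 2.57, 3.14, 3.14, 3.14, 3.14, 3.14].

INTERFACE

Orientations are given as [roll, pitch, yaw] about the fixed x, y, z axes, in that order (R = Rz(yaw) Ry(pitch) Rx(roll)).
In Python, from cell import ctrl gives the robot as it stands. The module is installed in compiled form; this text tells all that it offers.
- The arm moves only by the tool servo_tool, never from a script. Its argument "rows" is a list of rows, each an object of numbers: "dx", "dy", "dz": the shift along the tool's x, y, z in units of 750 mm (1.0 is 750 mm); "wx", "wy", "wz": the turn, a rotation vector about the tool's x, y, z in units of 6 degrees (1.0 is 6 degrees); "fingers": the closure, from 0 (fully open) to 1 (shut). In form: [{"dx": .., "dy": .., "dz": .., "wx": .., "wy": .., "wz": .., "fingers": ..}, ...]. A call has 1 to 5 rows; each row shifts and turns the commanded pose from where the row before left it, along the tool's axes as they then stand; what a row does not reach is not made up. A row lasts 1/8 s, in which the tool goes at most 62.5 mm and 10.7 degrees, less where a joint would pass 70% of its speed; a pose out of reach is approached as far as the arm can. A call with a number of a shift or a turn outside -1 to 1 is refused whole. A call with a gripper value outside its range is refused whole. The fingers move at their own pace and stop on an object; the grip force is fixed at half the most. Time passes only in rows, so rows that do not move let the fingers close. It gives the time, the measured TCP pose, the force and the opening at its end, in the units of the state.
- ctrl.read_state(): the state, without advancing time (a new reading comes with each control period).
- ctrl.get_image(name): name is "scene" or "top" or "wrist"; returns the picture (400x640x3 uint8, red, green, blue); there is no depth.
- ctrl.camera_info(name): a dict with "fovy" (degrees; the focal length in pixels is half the picture's height over the tangent of half this angle, whatever the lens; pixels are square), "cx", "cy" (the principal point, pixels), "R" (3x3) and "t" (3): a world point X has camera coordinates R X + t. Camera axes: x right, y down, z forward; pixel columns grow to the right and rows downward; lengths in mm; the calibration is good to about 2 mm. The wrist camera is an equidistant fisheye: a pixel r from the principal point sees the ray r / f radians off the axis. A picture is of the moment at which its call begins: read the wrist's pose just before it. camera_info takes no time and is no camera call; for the wrist camera it gives the pose at the moment of the call.
- ctrl.finish_job(): hands the job in, once; it reports no verdict.
Trained networks look in the newest picture that a camera, given by its name, has taken for a name from the list of things; names that differ only in an ending like _2 or _b are one class to them, and where a whole thing is asked for, a point or a joint stands for the part that bears it (a point fixed in the world has none). Each returns a list of dicts, best first, with "conf" (0 to 1); they miss things now and then, are a little off and sometimes report something else, mostly with a low value. They report only what shows in the picture. A call takes as long as a camera call.
- ctrl.search_frame(label, camera): "extent" ([centre column, centre row, width, height] in pixels, round what is visible of it).
- ctrl.silhouettes(label, camera): "region" (400x640 bool, what is visible of it) and "extent" ([centre column, centre row, width, height] in pixels, round what is visible of it).
- ctrl.mark_of(label, camera): "point" ([column, row] in pixels: a listed point, or the origin of a listed thing).
The state is a dict: "clock": time; "qpos": joint angles; "qd": joint speeds; "tau": joint torques, N m; "eef_pos": TCP position; "tool_rot": TCP orientation; "force": force on the tool from outside, world axes, zero at the start; "torque": the same for the moment, N m; "width": finger opening in mm.
Only numpy, scipy, OpenCV 4.12 (cv2) and the standard library are available. Lean on these libraries where they do the work, as an engineer would, in place of code of your own. Each camera call takes 0.05 s, during which the arm holds its last target.

TASK

Bring the round plaque on the indexing table to its next position: with the fingertips press the plunger's cap down to release the table, swing the table clockwise (seen from above) by one hole while it is free, and let the plunger spring fully up into that next hole. Only press and push, never pick anything up: the plaque stays lying in its pins, everything else stays where it stands, and the hand ends clear of it all.

Things in the scene. Friction and masses are not known exactly. Their poses are not given: they have to be found in the camera images.
- index_base: Fixed square plywood board, 360 x 360 x 18 mm, carrying the indexing table. Origin under its centre, on the table's vertical turning axis; z up. The index plate is on its -x side; on its +x side a fixed marking arm on a post reaches in over the plaque's far edge, 134 mm high.
- table_axis (a point): On the vertical axis of rotation, at the top face of the turntable (60 mm above the bench). The turntable is an aluminium disc of 216 mm diameter, 12 mm thick, with one tongue, 52 mm wide, that reaches out over the index plate and carries the plunger.
- turntable (a joint): Turntable angle in rad: about 0 at the start (0.02 of play in a hole), grows clockwise seen from above; next hole at 0.785. Turns only while the plunger is 9 mm or more down. Light friction, about 0.8 N at the plunger; stays where it is left. It could also be turned the wrong way or one hole too far.
- plunger (a joint): How far the plunger is down, in m: 0 fully up (home in a hole), 0.009 free of the hole, 0.014 bottom stop. Spring: 4 N to start, 7 N at 9 mm, 9 N at the bottom. Let go between holes it stays about 9 mm down, slides with little drag, and springs up by itself within about 3 mm of the middle of a hole, locking the table.
- cap_top (a point): Centre of the upper face of the plunger's cap, where to press; moves with plunger and turntable. Round dark steel mushroom cap, 50 mm diameter, axis vertical, 155 mm from the turning axis. Upper face 90 mm above the bench when up: a shallow dish, 43 mm inside its rim (rim 3 mm high), so that closed fingertips pressed into it carry it sideways.
- next_hole (a point): Centre of the mouth of the hole to turn to; fixed. The index plate is a flat steel arc, radius 125 to 187 mm about the turning axis, top 44 mm above the bench, with four holes of 22 mm diameter at radius 155 mm, 45 degrees apart, joined by a narrow dark slot. The plunger starts in one and must end over this one, 45 degrees clockwise seen from above.
- plaque: Loose round wooden plaque, 170 mm diameter, 16 mm thick, lying on the turntable among four short steel pins (11 mm high); its top is about 77 mm above the bench. Origin at the centre of its underside.
- glue_bottle: Bystander, loose: white bottle, 48 mm diameter, 100 mm high, by one side edge of the board. Origin under its centre.
- wax_tin: Bystander, loose: flat metal tin, 52 mm diameter, 32 mm high, by the other side edge of the board. Origin under its centre.
- offcut: Bystander, loose: wooden block 36 x 34 x 28 mm on a near corner of the board. Origin under its centre.
- collar_ring: Bystander, loose: steel ring, 34 mm diameter, 14 mm high, on the other near corner of the board. Origin under its centre.
- mallet: Bystander, loose: wooden mallet about 260 mm long lying on the bench to the left. Origin under its middle.
- screwdriver: Bystander, loose: screwdriver lying on the bench to the right. Origin under its middle.

How it is judged (in metres and radians):
On the way, in this order (a step that is already met when the one before it is completed fails the run):
1. the plunger is pressed in until it is free of its hole, the table still there (value of joint plunger above 0.0085 m and value of joint turntable below 0.3 rad), for 0.05 s.
2. the table stands at the next hole clockwise with the plunger sprung up into it (value of joint turntable between 0.75 and 0.82 rad and value of joint plunger below 0.003 m), for 0.2 s.
At the end, for the whole second after the job is handed in: The turntable stands at the next hole clockwise (0.75 to 0.82 rad, at rest), the plunger is up in that hole (less than 3 mm down), the plaque lies in its pins (within 15 mm of where it was) (all of step 2 and velocity of joint turntable between -0.05 and 0.05 rad/s and distance of plaque from where it was at the start of the episode below 0.015 m); the robot touches nothing.
It fails at once if the plaque is lifted or dragged out of its pins (more than 20 mm) (distance of plaque from where it was at the start of the episode above 0.02 m).
It fails at once if a bystander is moved, lifted or knocked over (more than 30 mm, or tipped) (distance of any of glue_bottle, wax_tin, offcut, collar_ring, mallet, screwdriver from where it was at the start of the episode above 0.03 m or angle between any of glue_bottle, wax_tin, offcut, collar_ring's own z axis and vertical above 0.6 rad).
It also fails if it takes over 38 s, if anything falls off the work surface, if the arm or the gripper's body presses on something with over 40 N, if the wrist force passes 120 N, or if a joint passes its speed limit or range.

## Working session

There is one attempt and no reset: what is moved stays moved. The work goes in short steps, Python scripts to look and compute and a tool call to move; the robot and the scene stay as the last step left them, time stands still between calls to the robot, and variables do not carry over. Pictures are saved under pics/ and viewed, and the job is handed in when it is done.

Besides the shell and the picture viewer there is one more tool, called after "Emit:" as name([rows], argument=value, ...), one row to a line, values as JSON. servo_tool: Moves the arm, as the interface text tells. Its arguments: {"type":"object","properties":{"rows":{"type":"array"}},"required":["rows"]}

```bash
mkdir -p pics
cat > h.py <<'E'
import numpy as np, cv2
from cell import ctrl
def save(n,f):
    im=ctrl.get_image(n); cv2.imwrite('pics/'+f,im[:,:,::-1]); return im
def ray(n,p,ci=None):
    ci=ci or ctrl.camera_info(n); f=200/np.tan(np.radians(ci['fovy'])/2)
    R=np.array(ci['R']);t=np.array(ci['t'])
    d=np.array([(p[0]-ci['cx'])/f,(p[1]-ci['cy'])/f])
    if n=='wrist':
        r=np.linalg.norm(d); v=np.array([*(d/max(r,1e-9)*np.sin(r)),np.cos(r)])
    else: v=np.array([*d,1.])
    return -R.T@t, R.T@v
def atz(n,p,z,ci=None):
    o,v=ray(n,p,ci); return o+v*(z-o[2])/v[2]
E
python3 - <<'E'
from h import *
s=ctrl.read_state(); print({k:np.round(v,3) for k,v in s.items()})
H={'cap_top':90,'table_axis':60,'next_hole':44,'plaque':61,'index_base':0,'glue_bottle':0,'wax_tin':0,'offcut':18,'collar_ring':18}
for c in ['scene','top']:
    save(c,c+'0.png'); print(c,ctrl.camera_info(c)['fovy'])
    for l,z in H.items():
        for m in ctrl.mark_of(l,c)[:2]: print(c,l,round(m['conf'],2),np.round(m['point'],1),np.round(atz(c,m['point'],z),1))
print(ctrl.read_state()['clock'])
E
```

```text
{'clock': np.float64(0.0), 'qpos': array([-1.294,  0.629,  0.038,  1.518, -0.027,  0.996, -0.02 ]), 'qd': array([ 0.002, -0.002, -0.   , -0.   , -0.   ,  0.001, -0.   ]), 'tau': array([-0.0000e+00, -5.6341e+01,  1.2270e+00, -1.9344e+01,  1.1000e-02,
        1.0000e-02,  0.0000e+00]), 'eef_pos': array([218.229, 611.62 , 230.369]), 'tool_rot': array([-3.138,  1.569, -1.91 ]), 'force': array([0.106, 0.029, 0.517]), 'torque': array([-0.045, -0.053, -0.02 ]), 'width': np.float64(85.435)}
scene 55.457287457562956
scene cap_top 0.19 [274.2 151.1] [ 579.9 -335.2   90. ]
scene next_hole 0.83 [344.4 192.6] [470.3 -40.9  44. ]
scene plaque 0.71 [310.  203.7] [606.9 -31.5  61. ]
scene plaque 0.57 [344.8 194.2] [487.3 -14.4  61. ]
scene index_base 0.94 [308.8 223.9] [624.5 -12.    0. ]
scene index_base 0.42 [262.7 206.4] [ 710.8 -170.7    0. ]
scene glue_bottle 0.96 [343.2 239.1] [571.4 103.3   0. ]
scene glue_bottle 0.16 [376.  208.1] [395.6  38.3   0. ]
scene wax_tin 0.59 [262.3 208.8] [ 717.2 -159.8    0. ]
scene offcut 0.42 [375.8 210.1] [417.4  63.   18. ]
scene collar_ring 0.39 [297.1 176.2] [ 539.3 -243.4   18. ]
top 45.04905877905934
top cap_top 0.77 [369.4 219.9] [ 520.  -144.6   90. ]
top next_hole 0.76 [329.2 243.9] [459.7 -35.8  44. ]
top next_hole 0.54 [271.4 204.8] [571.1 126.3  44. ]
top plaque 0.96 [325.  188.4] [613.8 -25.3  61. ]
top glue_bottle 0.52 [269.4 205.4] [576.8 136.8   0. ]
top wax_tin 0.52 [362.1 155.9] [ 724.  -136.6    0. ]
top offcut 0.71 [298.5 263.4] [407.6  50.7  18. ]
top collar_ring 0.64 [396.6 213.8] [ 547.  -230.2   18. ]
1.0
```

View pics/scene0.png

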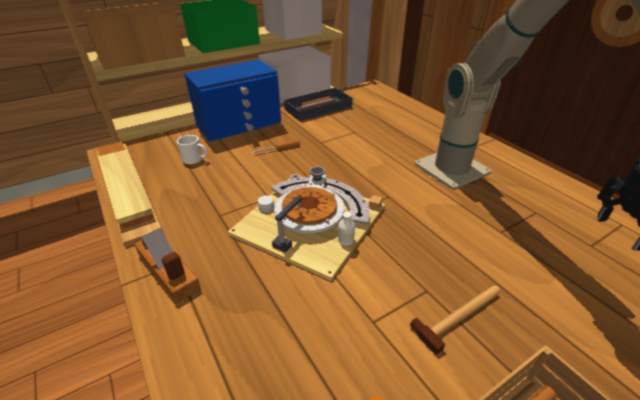

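View pics/top0.png

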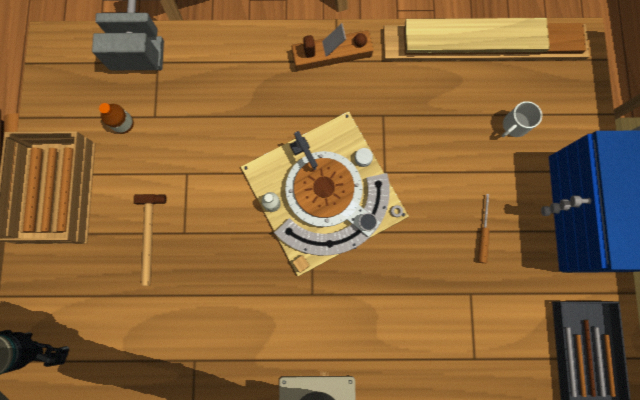

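Run:
```python
import cv2
im=cv2.imread('pics/top0.png')[100:310,220:440]
cv2.imwrite('pics/topz.png',cv2.resize(im,None,fx=2.8,fy=2.8,interpolation=cv2.INTER_CUBIC))
```

```text
(no output)
```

View pics/topz.png

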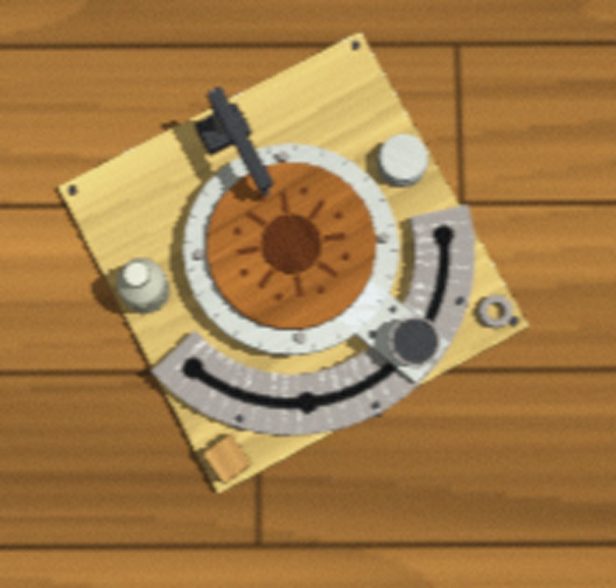

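The top view shows the board rotated about 27°. The cap is near (367,222) and the next hole near (330,244), on the robot side to the left of the cap, which is clockwise. Next I'll refine these with a geometric fit.

Run:
```python
from h import *
from scipy.optimize import least_squares
ci=ctrl.camera_info('top')
z=lambda a,b:(220+(a+.5)/2.8-.5,100+(b+.5)/2.8-.5)
holes=[z(195,368),z(307,402),z(443,234)]
W=[atz('top',p,44,ci)[:2] for p in holes]; cap=atz('top',z(412,340),90,ci)[:2]; pl=atz('top',z(291,244),77,ci)[:2]
print(W,cap,pl)
def m(x,k): return x[:2]+155*np.array([np.cos(x[2]+k*np.pi/4),np.sin(x[2]+k*np.pi/4)])
def r(x): return np.concatenate([m(x,-1)-W[0],m(x,0)-W[1],m(x,2)-W[2],m(x,1)-cap,x[:2]-pl])
s=least_squares(r,[614,-25,-3.07]); print(s.x,s.fun.round(1)); print('next',m(s.x,0),'cap',m(s.x,1))
st=ctrl.read_state(); 
from scipy.spatial.transform import Rotation as R
print(R.from_euler('xyz',st['tool_rot']).as_matrix().round(3),st['eef_pos'])
```

```text
[array([496.14673657,  75.31748147]), array([461.49855726, -36.19687585]), array([ 631.25783202, -175.95211789])] [ 516.75840576 -137.58420148] [615.06789705 -21.29639619]
[615.64305092 -21.059961    -3.04487206] [-0.2  2.1 -0.1  0.2 -0.6  0.6  0.4 -3.1  0.6  0.2]
next [461.3674886  -36.02828994] cap [ 517.13796154 -140.73346419]
[[-0.    -0.942  0.336]
 [ 0.     0.336  0.942]
 [-1.     0.     0.   ]] [218.42493599 612.21827019 231.31539037]
```

Emit:
servo_tool([
  {"dy": -0.0475, "dz": -0.0541, "fingers": 1},
  {"dy": -0.0475, "dz": -0.0541, "fingers": 1},
  {"dy": -0.0475, "dz": -0.0541, "fingers": 1},
  {"dy": -0.0475, "dz": -0.0541, "fingers": 1},
  {"dy": -0.0475, "dz": -0.0541, "fingers": 1},
])

```text
schema error: expected keys dx, dy, dz, wx, wy, wz, fingers
```

Emit:
servo_tool([
  {"dy": -0.0475, "dz": -0.0541, "fingers": 1},
  {"dy": -0.0475, "dz": -0.0541, "fingers": 1},
  {"dy": -0.0475, "dz": -0.0541, "fingers": 1},
  {"dy": -0.0475, "dz": -0.0541, "fingers": 1},
  {"dy": -0.0475, "dz": -0.0541, "fingers": 1},
])

```text
schema error: expected keys dx, dy, dz, wx, wy, wz, fingers
```

Emit:
servo_tool([
  {"dy": -0.0475, "dz": -0.0541, "fingers": 1},
  {"dy": -0.0475, "dz": -0.0541, "fingers": 1},
  {"dy": -0.0475, "dz": -0.0541, "fingers": 1},
  {"dy": -0.0475, "dz": -0.0541, "fingers": 1},
  {"fingers": 1},
])

```text
schema error: expected keys dx, dy, dz, wx, wy, wz, fingers
```

Emit:
servo_tool([
  {"dx": 0, "dy": -0.0475, "dz": -0.0541, "wx": 0, "wy": 0, "wz": 0, "fingers": 1},
  {"dx": 0, "dy": -0.0475, "dz": -0.0541, "wx": 0, "wy": 0, "wz": 0, "fingers": 1},
  {"dx": 0, "dy": -0.0475, "dz": -0.0541, "wx": 0, "wy": 0, "wz": 0, "fingers": 1},
  {"dx": 0, "dy": -0.0475, "dz": -0.0541, "wx": 0, "wy": 0, "wz": 0, "fingers": 1},
  {"dx": 0, "dy": -0.0475, "dz": -0.0541, "wx": 0, "wy": 0, "wz": 0, "fingers": 1},
])

```text
clock: 1.62
eef_pos: [318.7, 359.7, 231.6]
tool_rot: [-0.5, 1.57, 0.728]
force: [0.6, 0.5, -0.1]
width: 0.1
```

Emit:
servo_tool([
  {"dx": 0, "dy": -0.0475, "dz": -0.0541, "wx": 0, "wy": 0, "wz": 0, "fingers": 1},
  {"dx": 0, "dy": -0.0475, "dz": -0.0541, "wx": 0, "wy": 0, "wz": 0, "fingers": 1},
  {"dx": 0, "dy": -0.0475, "dz": -0.0541, "wx": 0, "wy": 0, "wz": 0, "fingers": 1},
  {"dx": 0, "dy": -0.0475, "dz": -0.0541, "wx": 0, "wy": 0, "wz": 0, "fingers": 1},
  {"dx": 0, "dy": -0.0475, "dz": -0.0541, "wx": 0, "wy": 0, "wz": 0, "fingers": 1},
])

```text
clock: 2.25
eef_pos: [418.4, 108.8, 231.7]
tool_rot: [-0.81, 1.57, 0.418]
force: [0.8, 0.8, 0.3]
width: 0.2
```

Emit:
servo_tool([
  {"dx": 0, "dy": -0.0475, "dz": -0.0541, "wx": 0, "wy": 0, "wz": 0, "fingers": 1},
  {"dx": 0, "dy": -0.0475, "dz": -0.0541, "wx": 0, "wy": 0, "wz": 0, "fingers": 1},
  {"dx": 0, "dy": -0.0475, "dz": -0.0541, "wx": 0, "wy": 0, "wz": 0, "fingers": 1},
  {"dx": 0, "dy": -0.0475, "dz": -0.0541, "wx": 0, "wy": 0, "wz": 0, "fingers": 1},
  {"dx": 0, "dy": 0, "dz": 0, "wx": 0, "wy": 0, "wz": 0, "fingers": 1},
])

```text
clock: 2.88
eef_pos: [498.3, -95.6, 231.5]
tool_rot: [-2.203, 1.568, -0.983]
force: [-0.5, -0.5, -1.6]
width: 0.1
```

Run:
```python
from h import *
from scipy.spatial.transform import Rotation as R
st=ctrl.read_state(); print(st['eef_pos'],R.from_euler('xyz',st['tool_rot']).as_matrix().round(3))
ci=ctrl.camera_info('wrist'); save('wrist','w1.png')
for l,z in [('cap_top',90),('next_hole',44),('plaque',61),('table_axis',60)]:
    for m in ctrl.mark_of(l,'wrist')[:2]: print(l,round(m['conf'],2),np.round(m['point'],1),np.round(atz('wrist',m['point'],z,ci),1))
```

```text
[498.33343811 -95.61308135 231.5138357 ] [[ 0.002 -0.939  0.344]
 [-0.003  0.344  0.939]
 [-1.    -0.003 -0.002]]
cap_top 0.9 [285.9 212.1] [ 515.9 -138.7   90. ]
next_hole 0.55 [362.7 120.8] [462.5 -35.1  44. ]
plaque 0.59 [412.1 241.4] [610.2 -23.   61. ]
```

View pics/w1.png

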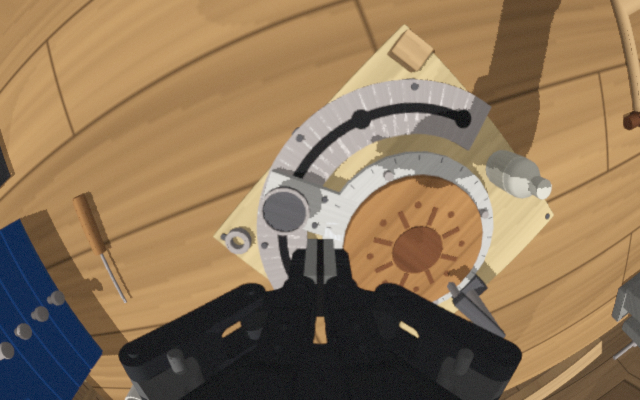

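Emit:
servo_tool([
  {"dx": 0, "dy": -0.0427, "dz": -0.0467, "wx": 0, "wy": 0, "wz": 0, "fingers": 1},
  {"dx": 0.06, "dy": 0, "dz": 0, "wx": 0, "wy": 0, "wz": 0, "fingers": 1},
  {"dx": 0.06, "dy": 0, "dz": 0, "wx": 0, "wy": 0, "wz": 0, "fingers": 1},
  {"dx": 0.05, "dy": 0, "dz": 0, "wx": 0, "wy": 0, "wz": 0, "fingers": 1},
  {"dx": 0, "dy": 0, "dz": 0, "wx": 0, "wy": 0, "wz": 0, "fingers": 1},
])

```text
clock: 3.75
eef_pos: [513.5, -132.2, 101.8]
tool_rot: [1.604, 1.565, 2.834]
force: [-0.4, 0.7, 0.3]
width: 0.1
```

Run:
```python
from h import *
st=ctrl.read_state(); print(st['eef_pos'],st['force'])
ci=ctrl.camera_info('wrist'); save('wrist','w2.png')
for l,z in [('cap_top',90),('next_hole',44)]:
    for m in ctrl.mark_of(l,'wrist')[:2]: print(l,round(m['conf'],2),np.round(m['point'],1),np.round(atz('wrist',m['point'],z,ci),1))
```

```text
[ 513.53186912 -132.2135682   101.76807678] [-0.41686139  0.70431613  0.29463432]
cap_top 0.57 [311.1 252.8] [ 515.8 -138.9   90. ]
next_hole 0.8 [430.8  99.5] [460.9 -36.   44. ]
next_hole 0.53 [305.8 252.1] [ 537.3 -152.2   44. ]
```

View pics/w2.png

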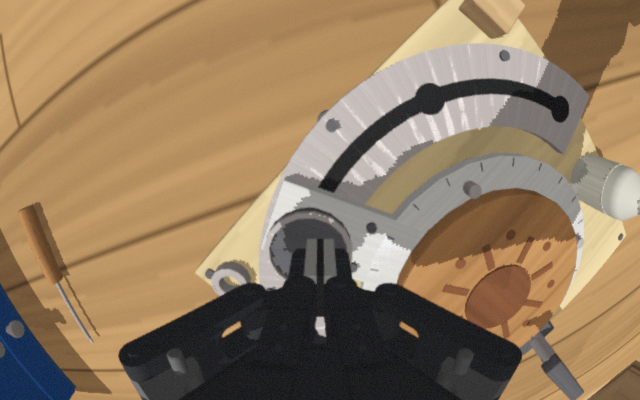

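Emit:
servo_tool([
  {"dx": 0, "dy": -0.0065, "dz": -0.0076, "wx": 0, "wy": 0, "wz": 0, "fingers": 1},
  {"dx": 0.008, "dy": 0, "dz": 0, "wx": 0, "wy": 0, "wz": 0, "fingers": 1},
  {"dx": 0.008, "dy": 0, "dz": 0, "wx": 0, "wy": 0, "wz": 0, "fingers": 1},
  {"dx": 0.006, "dy": 0, "dz": 0, "wx": 0, "wy": 0, "wz": 0, "fingers": 1},
  {"dx": 0, "dy": 0, "dz": 0, "wx": 0, "wy": 0, "wz": 0, "fingers": 1},
])

```text
clock: 4.53
eef_pos: [518.2, -141.2, 87.1]
tool_rot: [1.613, 1.57, 2.841]
force: [-0.5, 0.5, 4.0]
width: 0.0
```

Emit:
servo_tool([
  {"dx": 0.004, "dy": 0, "dz": 0, "wx": 0, "wy": 0, "wz": 0, "fingers": 1},
  {"dx": 0.004, "dy": 0, "dz": 0, "wx": 0, "wy": 0, "wz": 0, "fingers": 1},
  {"dx": 0.002, "dy": 0, "dz": 0, "wx": 0, "wy": 0, "wz": 0, "fingers": 1},
  {"dx": 0, "dy": 0, "dz": 0, "wx": 0, "wy": 0, "wz": 0, "fingers": 1},
])

```text
clock: 5.03
eef_pos: [518.4, -141.3, 80.0]
tool_rot: [-1.688, 1.57, -0.46]
force: [-1.2, -0.3, 6.7]
width: -0.1
```

Emit:
servo_tool([
  {"dx": 0.003, "dy": 0, "dz": 0, "wx": 0, "wy": 0, "wz": 0, "fingers": 1},
  {"dx": 0.002, "dy": 0, "dz": 0, "wx": 0, "wy": 0, "wz": 0, "fingers": 1},
  {"dx": 0, "dy": 0, "dz": 0, "wx": 0, "wy": 0, "wz": 0, "fingers": 1},
])

```text
clock: 5.4
eef_pos: [518.5, -141.4, 76.5]
tool_rot: [-1.657, 1.57, -0.429]
force: [-1.1, 0.0, 8.3]
width: -0.2
```

Run:
```python
from h import *
from scipy.spatial.transform import Rotation as R
st=ctrl.read_state(); M=R.from_euler('xyz',st['tool_rot']).as_matrix(); print(M.round(4))
A=np.array([615,-21.5]);p=st['eef_pos'][:2]
a0=np.arctan2(*(p-A)[::-1]); print(np.degrees(a0),np.linalg.norm(p-A))
prev=p
for k in range(1,10):
    a=a0-np.radians(5*k); q=A+154*np.array([np.cos(a),np.sin(a)])
    print(k,q.round(1),(M.T@np.array([*(q-prev),0])/750).round(4)); prev=q
```

```text
[[ 7.000e-04 -9.418e-01  3.362e-01]
 [-3.000e-04  3.362e-01  9.418e-01]
 [-1.000e+00 -7.000e-04 -1.000e-04]]
-128.80749463387025 153.92129239455804
1 [ 508.4 -132.6] [-0.      0.0167  0.0065]
2 [ 499.1 -122.9] [-0.     0.016  0.008]
3 [ 490.7 -112.4] [-0.      0.0152  0.0094]
4 [ 483.3 -101.3] [-0.      0.0144  0.0107]
5 [476.8 -89.5] [-0.      0.0134  0.0119]
6 [471.4 -77.2] [-0.      0.0123  0.013 ]
7 [467.1 -64.4] [-0.      0.0111  0.0141]
8 [463.9 -51.4] [-0.      0.0098  0.015 ]
9 [461.9 -38.1] [-0.      0.0085  0.0158]
```

Emit:
servo_tool([
  {"dx": 0, "dy": 0.0167, "dz": 0.0065, "wx": 0, "wy": 0, "wz": 0, "fingers": 1},
  {"dx": 0, "dy": 0.016, "dz": 0.008, "wx": 0, "wy": 0, "wz": 0, "fingers": 1},
  {"dx": 0, "dy": 0.0152, "dz": 0.0094, "wx": 0, "wy": 0, "wz": 0, "fingers": 1},
  {"dx": 0, "dy": 0.0144, "dz": 0.0107, "wx": 0, "wy": 0, "wz": 0, "fingers": 1},
  {"dx": 0, "dy": 0, "dz": 0, "wx": 0, "wy": 0, "wz": 0, "fingers": 1},
])

```text
clock: 6.02
eef_pos: [483.4, -100.0, 76.7]
tool_rot: [-0.838, 1.569, 0.391]
force: [0.3, 0.5, 7.8]
width: -0.0
```

Run:
```python
from h import *
st=ctrl.read_state(); print(st['eef_pos'],st['force'])
ci=ctrl.camera_info('wrist'); save('wrist','w3.png'); save('top','t3.png')
for c in ['wrist','top']:
  for m in ctrl.mark_of('cap_top',c)[:2]: print(round(m['conf'],2),np.round(m['point'],1),np.round(atz(c,m['point'],78,ci if c=='wrist' else None),1))
```

```text
[483.39415861 -99.97668023  76.66833863] [0.26328451 0.54219065 7.7844454 ]
0.8 [321.2 251.2] [479.9 -98.6  78. ]
```

View pics/w3.png

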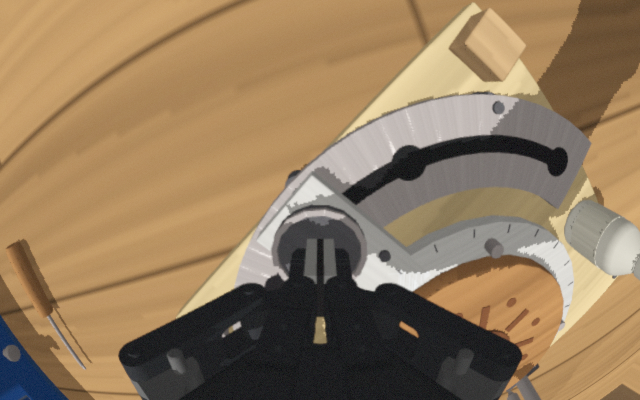

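The table is turning with the fingers; the cap shows at (321,251) in the wrist view.

Emit:
servo_tool([
  {"dx": 0, "dy": 0.0134, "dz": 0.0115, "wx": 0, "wy": 0, "wz": 0, "fingers": 1},
  {"dx": 0, "dy": 0.0123, "dz": 0.013, "wx": 0, "wy": 0, "wz": 0, "fingers": 1},
  {"dx": 0, "dy": 0.0111, "dz": 0.0141, "wx": 0, "wy": 0, "wz": 0, "fingers": 1},
  {"dx": 0, "dy": 0.0085, "dz": 0.013, "wx": 0, "wy": 0, "wz": 0, "fingers": 1},
  {"dx": 0, "dy": 0, "dz": 0, "wx": 0, "wy": 0, "wz": 0, "fingers": 1},
])

```text
clock: 6.85
eef_pos: [464.9, -52.0, 76.6]
tool_rot: [-0.956, 1.569, 0.274]
force: [-0.1, 0.4, 7.8]
width: 0.1
```

Run:
```python
from h import *
st=ctrl.read_state(); print(st['eef_pos'],st['force'])
ci=ctrl.camera_info('wrist'); save('wrist','w4.png')
for c in ['wrist']:
  for m in ctrl.mark_of('cap_top',c)[:2]: print(round(m['conf'],2),np.round(m['point'],1),np.round(atz(c,m['point'],78,ci if c=='wrist' else None),1))
```

```text
[464.91595272 -52.03863234  76.60246942] [-0.06428822  0.41102038  7.78862029]
0.56 [317.1 253.5] [462.  -53.2  78. ]
```

View pics/w4.png

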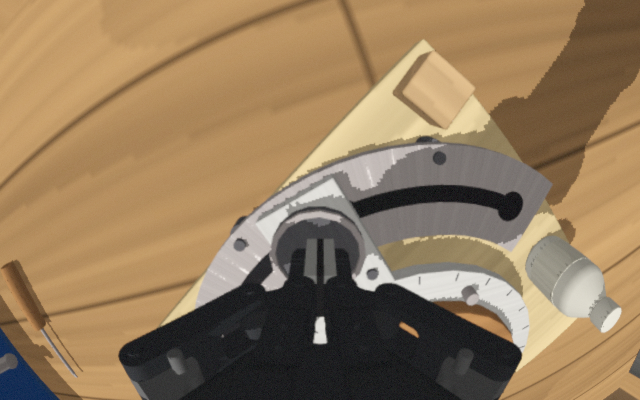

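Emit:
servo_tool([
  {"dx": 0, "dy": 0.0078, "dz": 0.0139, "wx": 0, "wy": 0, "wz": 0, "fingers": 1},
  {"dx": 0, "dy": 0, "dz": 0, "wx": 0, "wy": 0, "wz": 0, "fingers": 1},
  {"dx": -0.005, "dy": 0, "dz": 0, "wx": 0, "wy": 0, "wz": 0, "fingers": 1},
  {"dx": 0, "dy": 0, "dz": 0, "wx": 0, "wy": 0, "wz": 0, "fingers": 1},
])

```text
clock: 7.45
eef_pos: [463.1, -41.0, 80.4]
tool_rot: [-1.1, 1.569, 0.128]
force: [0.4, 1.1, 6.7]
width: 0.1
```

Run:
```python
from h import *
st=ctrl.read_state(); print(st['eef_pos'],st['force'])
ci=ctrl.camera_info('wrist'); save('wrist','w5.png')
for c in ['wrist']:
  for m in ctrl.mark_of('cap_top',c)[:2]: print(round(m['conf'],2),np.round(m['point'],1),np.round(atz(c,m['point'],80,ci if c=='wrist' else None),1))
```

```text
[463.05856226 -41.00038846  80.3889675 ] [0.37734189 1.13426861 6.68666226]
0.76 [318.2 254.5] [461.8 -42.1  80. ]
```

Emit:
servo_tool([
  {"dx": -0.003, "dy": 0, "dz": 0, "wx": 0, "wy": 0, "wz": 0, "fingers": 1},
  {"dx": 0, "dy": 0, "dz": 0, "wx": 0, "wy": 0, "wz": 0, "fingers": 1},
])

```text
clock: 7.8
eef_pos: [461.9, -41.3, 81.9]
tool_rot: [1.688, 1.571, 2.916]
force: [0.1, -0.3, -0.7]
width: 0.2
```

The fingers lost contact at z 82, so the plunger is still riding on the plate, about 3 mm short of the hole. I'll press lightly, move on and release again.

Emit:
servo_tool([
  {"dx": 0.005, "dy": 0, "dz": 0, "wx": 0, "wy": 0, "wz": 0, "fingers": 1},
  {"dx": 0, "dy": 0.0018, "dz": 0.0038, "wx": 0, "wy": 0, "wz": 0, "fingers": 1},
  {"dx": 0, "dy": 0, "dz": 0, "wx": 0, "wy": 0, "wz": 0, "fingers": 1},
  {"dx": -0.006, "dy": 0, "dz": 0, "wx": 0, "wy": 0, "wz": 0, "fingers": 1},
  {"dx": 0, "dy": 0, "dz": 0, "wx": 0, "wy": 0, "wz": 0, "fingers": 1},
])

```text
clock: 8.43
eef_pos: [461.7, -38.2, 83.1]
tool_rot: [-0.199, 1.571, 1.029]
force: [0.0, 1.3, 6.6]
width: 0.0
```

At z 83 the cap still pushes with 6.6 N, so the plunger has entered the hole. Now I'll lift straight off.

Emit:
servo_tool([
  {"dx": -0.004, "dy": 0, "dz": 0, "wx": 0, "wy": 0, "wz": 0, "fingers": 1},
  {"dx": -0.006, "dy": 0, "dz": 0, "wx": 0, "wy": 0, "wz": 0, "fingers": 1},
  {"dx": -0.05, "dy": 0, "dz": 0, "wx": 0, "wy": 0, "wz": 0, "fingers": 1},
  {"dx": -0.07, "dy": 0, "dz": 0, "wx": 0, "wy": 0, "wz": 0, "fingers": 1},
  {"dx": -0.07, "dy": 0, "dz": 0, "wx": 0, "wy": 0, "wz": 0, "fingers": 1},
])

```text
clock: 9.05
eef_pos: [461.1, -38.4, 234.0]
tool_rot: [2.103, 1.569, -2.952]
force: [0.8, -0.3, 0.9]
width: -0.2
```

Emit:
servo_tool([
  {"dx": 0, "dy": 0.06, "dz": 0, "wx": 0, "wy": 0, "wz": 0, "fingers": 1},
  {"dx": 0, "dy": 0, "dz": 0, "wx": 0, "wy": 0, "wz": 0, "fingers": 1},
])

```text
clock: 9.3
eef_pos: [415.8, -22.3, 232.9]
tool_rot: [1.627, 1.568, 2.856]
force: [0.7, 0.1, 0.0]
width: -0.0
```

Run:
```python
from h import *
st=ctrl.read_state(); print(st['eef_pos'],st['force'],st['clock'])
ci=ctrl.camera_info('wrist'); save('wrist','w6.png'); save('top','t6.png')
for l,z in [('cap_top',90),('plaque',61)]:
 for c in ['wrist','top']:
  for m in ctrl.mark_of(l,c)[:2]: print(l,c,round(m['conf'],2),np.round(m['point'],1),np.round(atz(c,m['point'],z,ci if c=='wrist' else None),1))
im=cv2.imread('pics/t6.png')[100:310,220:440]
cv2.imwrite('pics/t6z.png',cv2.resize(im,None,fx=2.8,fy=2.8,interpolation=cv2.INTER_CUBIC))
```

```text
[415.82451646 -22.31508724 232.91898041] [0.7073838  0.0931332  0.00439685] 9.3
cap_top wrist 0.89 [320.3 228.9] [462.1 -38.9  90. ]
cap_top wrist 0.38 [614.9 107.9] [444.6 377.8  90. ]
plaque top 0.94 [326.8 188.9] [612.4 -30.3  61. ]
```

View pics/w6.png

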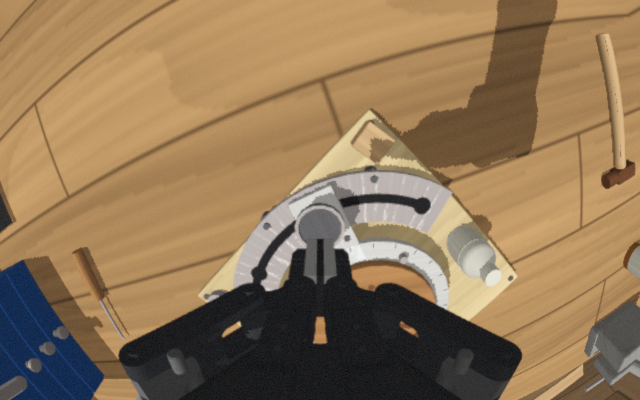

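View pics/t6z.png

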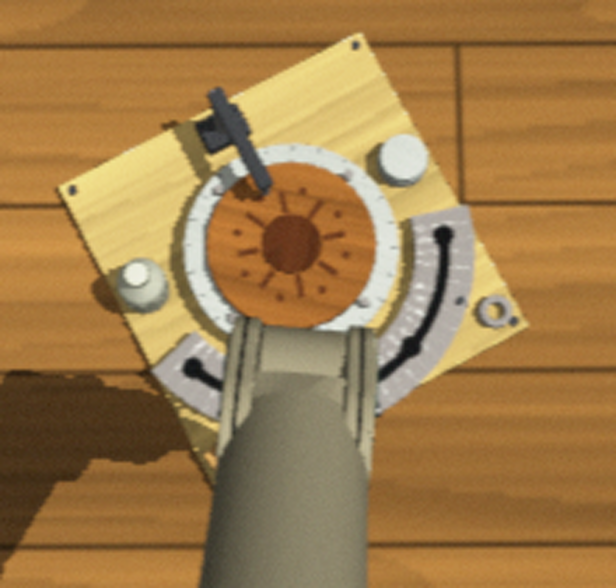

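Pop-up is likely: the cap measures (462,−39), close to the hole. To confirm the height, I'll touch the cap lightly from above.

Emit:
servo_tool([
  {"dx": 0, "dy": -0.06, "dz": 0.001, "wx": 0, "wy": 0, "wz": 0, "fingers": 1},
  {"dx": 0.06, "dy": 0, "dz": 0, "wx": 0, "wy": 0, "wz": 0, "fingers": 1},
  {"dx": 0.06, "dy": 0, "dz": 0, "wx": 0, "wy": 0, "wz": 0, "fingers": 1},
  {"dx": 0.058, "dy": 0, "dz": 0, "wx": 0, "wy": 0, "wz": 0, "fingers": 1},
  {"dx": 0, "dy": 0, "dz": 0, "wx": 0, "wy": 0, "wz": 0, "fingers": 1},
])

```text
clock: 10.22
eef_pos: [459.8, -37.8, 96.6]
tool_rot: [1.893, 1.563, 3.12]
force: [0.2, 0.5, -0.2]
width: 0.0
```

Emit:
servo_tool([
  {"dx": 0.006, "dy": 0, "dz": 0, "wx": 0, "wy": 0, "wz": 0, "fingers": 1},
  {"dx": 0.002, "dy": 0, "dz": 0, "wx": 0, "wy": 0, "wz": 0, "fingers": 1},
  {"dx": 0, "dy": 0, "dz": 0, "wx": 0, "wy": 0, "wz": 0, "fingers": 1},
])

```text
clock: 10.6
eef_pos: [462.8, -37.6, 94.4]
tool_rot: [-1.228, 1.569, 0.0]
force: [-0.0, 0.3, 0.0]
width: 0.2
```

Emit:
servo_tool([
  {"dx": 0.004, "dy": 0, "dz": 0, "wx": 0, "wy": 0, "wz": 0, "fingers": 1},
  {"dx": 0.003, "dy": 0, "dz": 0, "wx": 0, "wy": 0, "wz": 0, "fingers": 1},
  {"dx": 0, "dy": 0, "dz": 0, "wx": 0, "wy": 0, "wz": 0, "fingers": 1},
])

```text
clock: 10.98
eef_pos: [462.4, -37.5, 88.2]
tool_rot: [-1.165, 1.57, 0.063]
force: [0.3, 0.3, 3.4]
width: 0.0
```

The force is 3.4 N at z 88, against 4.0 N at z 87 on the first touch at the starting hole, so the plunger is fully up. Withdrawing.

Emit:
servo_tool([
  {"dx": -0.01, "dy": 0, "dz": 0, "wx": 0, "wy": 0, "wz": 0, "fingers": 1},
  {"dx": -0.06, "dy": 0, "dz": 0, "wx": 0, "wy": 0, "wz": 0, "fingers": 1},
  {"dx": -0.07, "dy": 0, "dz": 0, "wx": 0, "wy": 0, "wz": 0, "fingers": 1},
  {"dx": -0.07, "dy": 0, "dz": 0, "wx": 0, "wy": 0, "wz": 0, "fingers": 1},
  {"dx": 0, "dy": 0.02, "dz": 0.07, "wx": 0, "wy": 0, "wz": 0, "fingers": 1},
])

```text
clock: 11.6
eef_pos: [468.1, 13.5, 249.8]
tool_rot: [-1.36, 1.562, -0.14]
force: [1.4, 1.6, -0.2]
width: -0.1
```

Emit:
servo_tool([
  {"dx": 0, "dy": 0.03, "dz": 0.07, "wx": 0, "wy": 0, "wz": 0, "fingers": 1},
  {"dx": 0, "dy": 0.03, "dz": 0.07, "wx": 0, "wy": 0, "wz": 0, "fingers": 1},
  {"dx": 0, "dy": 0.03, "dz": 0.07, "wx": 0, "wy": 0, "wz": 0, "fingers": 1},
  {"dx": 0, "dy": 0, "dz": 0.07, "wx": 0, "wy": 0, "wz": 0, "fingers": 1},
  {"dx": 0, "dy": 0, "dz": 0, "wx": 0, "wy": 0, "wz": 0, "fingers": 1},
])

```text
clock: 12.22
eef_pos: [472.2, 242.0, 245.4]
tool_rot: [0.229, 1.569, 1.464]
force: [0.2, -0.5, 0.3]
width: -0.0
```

Run:
```python
from h import *
st=ctrl.read_state(); print(st['eef_pos'],st['force'],st['clock'])
save('top','t7.png')
for l,z in [('cap_top',90),('plaque',61),('glue_bottle',0),('offcut',18),('collar_ring',18)]:
  for m in ctrl.mark_of(l,'top')[:1]: print(l,round(m['conf'],2),np.round(m['point'],1),np.round(atz('top',m['point'],z),1))
im=cv2.imread('pics/t7.png')[100:310,220:440]
cv2.imwrite('pics/t7z.png',cv2.resize(im,None,fx=2.8,fy=2.8,interpolation=cv2.INTER_CUBIC))
```

```text
[472.24487886 242.04093971 245.43000492] [ 0.17302316 -0.50901501  0.25917092] 12.225
cap_top 0.65 [333.2 241.2] [462.9 -45.9  90. ]
plaque 0.9 [325.7 187.9] [615.3 -27.2  61. ]
glue_bottle 0.54 [270.5 205.1] [577.7 133.6   0. ]
offcut 0.62 [299.4 262.6] [409.8  48.2  18. ]
collar_ring 0.65 [396.1 213.6] [ 547.6 -228.8   18. ]
```

View pics/t7z.png

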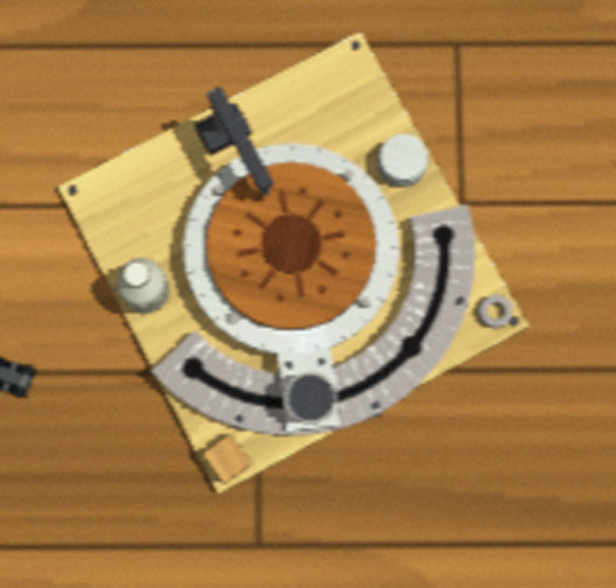

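Run:
```python
from h import *
print(atz('top',(220+310.5/2.8-.5,100+397.5/2.8-.5),90))
ctrl.finish_job()
```

```text
[462.21783487 -38.38050651  90.        ]
the job is handed in; nothing more can be done
```

I pressed the plunger to about 12 mm down with shut fingertips and swung the table clockwise by one hole. I then let the plunger spring up into the next hole and moved the hand clear. The job was handed in at about 12.6 s; it reports no verdict.

- **First release:** it stopped about 3 mm short of the hole and the plunger stayed down on the plate. I pressed again, moved about 3 mm further and released, and it sprang up.
- **Plunger height:** a light touch afterwards met the cap at z ≈ 88 mm with 3.4 N. The first touch at the starting hole gave 4.0 N at 87 mm, so the plunger looks fully up.
- **Cap position:** my reading from the top picture is (462, −38) mm, against about (461.5, −36) for the hole. The network's top-camera mark, (463, −46), disagreed by about 8 mm; it was off by a similar amount before the move, so I relied on the wrist camera, the picture and the touch.
- **Plaque and bystanders:** the plaque, glue bottle, offcut and collar ring measured within about 4 mm of where they started, and the wax tin looked unmoved. I did not re-check the mallet and screwdriver after the last move. The hand ended well away from everything, with no contact force.

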